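# Load a tube carrier into a bench shaker

### The arm

A 6-joint arm with a two-finger parallel gripper is mounted at the origin on the work surface. World frame = base frame: x ahead of the robot, y to its left, z up, the work surface at z = 0. Lengths are in m, angles in rad, forces in N, time in s.
With the tool pointing down it reaches from about 0.325 to 0.9 m from the base axis. Payload 6.1 kg.
Tool frame: the origin (TCP) lies midway between the tips of the shut fingers; the grasp point (between the pads) lies 19 mm behind it; x points along the fingers, y is the direction in which the jaws open and shut, and the axes are right-handed (so a half turn about x gives the same grasp; the last joint's range is limited). The gripper opens to 85 mm and grips with 20 to 120 N. Pads are 22 mm wide; open, the fingers measure 114 mm over their backs; the gripper's body (76 mm by 85 mm) begins 54 mm behind the grasp point. The pads swing forward as they close: fully open they stand 13 mm farther back than shut.
Start: joints at [1.147, 0.22, 1.526, -0, 1.395, -0.126], TCP at [0.183, 0.597, 0.231] pointing down, gripper open.
Joint ranges: [-2.98, 2.98], [-0.91, 2.08], [0.09, 2.57], [-1.24, 4.39], [0.2, 2.65], [-2.68, 2.68]. Speed limits (rad/s): [2.57, 2.57, 3.01, 3.14, 3.14, 3.14].

### API

Orientations are given as [roll, pitch, yaw] about the fixed x, y, z axes, in that order (R = Rz(yaw) Ry(pitch) Rx(roll)).
In Python, from plant import movep, move_l, set_joints, gripper_to, hold, inverse_kinematics, observe, get_image, get_calibration, Unreachable, job_done gives the robot as it stands. Calls block until the motion is done:
- movep(position, orientation): joint-space move of the TCP to a pose.
- move_l(position, feed=0.15, rotation=None, max_force=None): straight line of the TCP; rotation=None keeps the orientation; feed is the mean speed in m/s. With max_force (N) it stops when the force on the tool has changed by that much, and returns True; else False.
- set_joints(angles): joint-space move.
- gripper_to(opening, f_grip=None): finger opening in m; f_grip is the grip in N (None keeps the last); returns when the fingers have stopped.
- hold(seconds).
- inverse_kinematics(position, orientation): joint angles nearest the present ones, or None.
- observe(): the state.
- get_image(name): name is "scene" or "side" or "wrist"; returns (picture, depth): 420x560x3 uint8, red, green, blue; 420x560 float32, m along the optical axis (not along the pixel's ray), 0 where there is no reading.
- get_calibration(name): a dict with "intrinsics" (3x3 intrinsics, pixels), "world_from_camera" (4x4, takes a point from camera to world coordinates). Camera axes: x right, y down, z forward; pixel columns grow to the right and rows downward; lengths in m; the calibration is good to about 2 mm. A picture is of the moment at which its call begins: read the wrist's pose just before it. get_calibration takes no time and is no camera call; for the wrist camera it gives the pose at the moment of the call.
A pose or a line that the arm cannot do raises Unreachable and nothing moves.
- job_done(): hands the job in, once; it reports no verdict.
The state is a dict: "time_s": time; "q": joint angles; "joint_velocities": joint speeds; "joint_torque": joint torques, N m; "eef_pos": TCP position; "tcp_rot": TCP orientation; "ft_force": force on the tool from outside, world axes, zero at the start; "torque": the same for the moment, N m; "opening": finger opening in m.
Only numpy, scipy, OpenCV 4.12 (cv2) and the standard library are available. Lean on these libraries where they do the work, as an engineer would, in place of code of your own. Each camera call takes 0.05 s, during which the arm holds its last target. There are 200 camera calls.

### The job

Load the blue-capped tube carrier into the bench shaker without forcing it: lift it off the sloping stand by its handle, tuck its tongue under the black lip at the front of the platform with the back end raised, draw it gently up against the stop, then swing the back end down and press until the red spring catch snaps over it. Leave it latched, lying flat on the platform; leave the yellow carrier in its bay and do not shift or knock over anything else on the bench.

Things in the scene. Friction and masses are not known exactly. Their poses are not given: they have to be found in the camera images.
- blue_carrier: Carrier to load: aluminium block, 8 blue-capped tubes (fixed in it), blue handle; 0.22-0.43 kg, 128 (x) by 86 mm (y). Origin: centre of its flat underside; x to its back end, z square to the underside, towards the handle. Flange x -50 to 64 mm, 8 thick; body x -48 to 48, 70 wide, top z 34; caps to z 41 at x -37 and 37. Starts in a bay of the stand, tilted 22 degrees, tongue end low.
- blue_handle (a point): Middle of the blue handle, where to pinch it: carrier frame (0, 0, 62) mm. The handle is an upright plate across the carrier at x = 0: 12 mm thick along the carrier's x, 80 mm wide along y, top at z = 80 mm, free from the body's top at z = 34 up.
- blue_tongue (a point): Tip of the blue carrier's tongue, middle of its lower edge: carrier frame (-64, 0, 0) mm. The tongue is a flat plate, x -64 to -50 mm, 66 mm wide, 4 mm thick, its underside flush with the carrier's.
- yellow_carrier: A second carrier, the same but with a yellow handle and yellow caps, in the other bay of the stand; to be left there. Same origin and axes.
- stand: White two-bay stand on a block foot, fixed, 190 mm tall with carriers. Origin on the bench under its middle; x from its low to its high side, within 25 degrees of the robot's x. Its board slopes at 22 degrees, rising along +x; carriers lie at y -52 and +52 mm between 10 mm high side strips, tongue at a ledge 11 mm high square to the slope along the low end. Lift them off square to the slope.
- shaker: Bench shaker (back-and-forth), white, sloping control panel towards the robot, 300 mm deep, 216 mm wide, fixed. Origin on the bench below the middle of the platform's stroke; x from its front (panel, lip) to its back (catch), z up. The platform moves along x; its drive holds it still while loading.
- seat (a point): Mean place of a loaded carrier's origin, 116 mm above the bench on the steel platform's flat top; axes as the shaker's. The platform, with lip, stop, guides, end stops and catch, stands firm but may have stopped anywhere in its stroke: up to 15 mm before or behind this place in x, exact in y. Platform frame: side guides 9 mm high, inner faces y -45 and 45, x -37 to 47; two end stops 12 mm high, front faces x 66 mm.
- lip (a point): Middle of the black lip's lower inner edge, platform at mid-stroke: (-58, 0, 9) mm from the seat. The lip, 84 mm wide, 4 thick, covers x -65 to -58; under it the stop face at x -65. The tongue goes under only with the back end raised, some 10 to 35 degrees; the carrier then has 3 mm play in x and must be kept against the stop for its back end to go down past the end stops.
- catch (a joint): Red spring catch at the platform's back: 0 forward (rest), to 0.007 m pushed back. Nose 28 mm wide, sloping, tip 60 mm behind the platform's middle, flat underside 9.5 mm above the platform, catch top 24 mm. The carrier's back edge coming down pushes it back (some 10 to 20 N down on the handle); it springs forward over the flange when the carrier is fully down.
- big_bottle: Clear bottle with blue cap, 86 mm wide, 175 mm tall; origin under its base. Leave.
- small_bottle: Clear bottle with blue cap, 66 mm wide, 125 mm tall; origin under its base. Leave.
- amber_bottle: Amber bottle with white cap, 66 mm wide, 130 mm tall; origin under its base. Leave.
- tip_box: Red box with clear lid, 124 x 84 x 64 mm; origin under its base. Leave.
- timer: White bench timer, 60 x 64 x 16 mm, lying flat; origin under its base. Leave.
- tube_rack: Orange rack with three capped tubes, 60 x 100 x 104 mm; origin under its base. Leave.
There are look-alikes about, which are no part of the job. Leave any green look-alike of the blue_carrier alone.

How it is judged:
On the way:
1. the blue carrier's tongue is down at the lip, at the front of the platform, while its back end is still raised (tilt over 5 degrees) (x of blue_tongue in the frame of lip between -0.026 and 0.0125 m and y of blue_tongue in the frame of lip between -0.008 and 0.008 m and z of blue_tongue in the frame of lip between -0.012 and -0.003 m and angle between blue_carrier's own z axis and vertical above 0.09 rad), for 0.1 s.
At the end, for the whole second after the job is handed in: Blue carrier at rest flat on the platform: within 1.7 degrees of level, 2.5 mm of the seat's height, 18.5 mm of its mean place, 4 degrees of the shaker's direction, tongue tip at most 11.5 mm behind the lip's mean edge; catch within 1.5 mm of rest; yellow carrier within 15 mm of its start (angle between blue_carrier's own z axis and vertical below 0.03 rad and z of blue_carrier in the frame of seat between -0.0025 and 0.0025 m and horizontal distance between blue_carrier and seat below 0.0185 m and angle between the x axis of blue_carrier and the x axis of shaker, either way round below 0.07 rad and x of blue_tongue in the frame of lip below 0.0115 m and value of joint catch below 0.0015 m and linear speed of blue_carrier below 0.01 m/s and distance of yellow_carrier from where it was at the start of the episode below 0.015 m); the robot touches nothing.
It fails at once if the yellow carrier is moved more than 15 mm (distance of yellow_carrier from where it was at the start of the episode above 0.015 m).
It fails at once if another thing on the bench is moved more than 20 mm or tipped (distance of any of big_bottle, small_bottle, amber_bottle, tip_box, timer, tube_rack from where it was at the start of the episode above 0.02 m or angle between any of big_bottle, small_bottle, amber_bottle, tube_rack's own z axis and vertical above 0.3 rad).
It fails at once if the carrier is forced: pulled or pressed on the shaker with over 30 N while its back end is still raised (over 11.5 degrees), or over 60 N later (contact force between blue_carrier and shaker above 60 N or (contact force between blue_carrier and shaker above 30 N and angle between blue_carrier's own z axis and vertical above 0.2 rad)).
It also fails if it takes over 51 s, if anything falls off the work surface, if the arm or the gripper's body presses on something with over 40 N, if the wrist force passes 120 N, or if a joint passes its speed limit or range.

## Working session

There is one attempt and no reset: what is moved stays moved. The work goes in short steps, each a Python script; the robot and the scene stay as the last script left them, time stands still between calls to the robot, and variables do not carry over. Pictures are saved under pics/ and viewed, about 8 in all and at most 12, crops included, and the job is handed in when it is done.

```bash
mkdir -p pics; ls
python3 - <<'E'
from plant import *
import numpy as np,cv2
for n in ["scene","side"]:
    p,d=get_image(n);c=get_calibration(n)
    np.savez(f"{n}.npz",p=p,d=d,K=c["intrinsics"],T=c["world_from_camera"])
    cv2.imwrite(f"pics/{n}0.png",p[:,:,::-1]); print(n,np.round(c["world_from_camera"],3).tolist(),c["intrinsics"][0])
print(observe())
E
```

```text
pics
scene [[0.834, 0.469, -0.291, 0.894], [0.552, -0.706, 0.443, -0.603], [0.002, -0.53, -0.848, 1.233], [0.0, 0.0, 0.0, 1.0]] [416.00655999   0.         274.11875291]
side [[0.964, -0.128, 0.233, 0.149], [-0.266, -0.473, 0.84, -1.22], [0.003, -0.872, -0.49, 0.835], [0.0, 0.0, 0.0, 1.0]] [419.80533745   0.         279.16080631]
{'time_s': 0.1, 'q': array([ 1.14686482e+00,  2.21196543e-01,  1.52753783e+00, -1.60874934e-05,
        1.39471628e+00, -1.26108993e-01]), 'joint_velocities': array([-1.66843154e-03, -2.35187963e-03, -2.63155134e-03, -1.80850839e-04,
        8.74656408e-04,  8.19171053e-05]), 'joint_torque': array([ 1.46149941e-03, -4.98247361e+01, -3.90547013e+01, -1.92745301e-04,
        5.66865885e-03,  2.48912664e-05]), 'eef_pos': array([0.18317604, 0.59695516, 0.23025636]), 'tcp_rot': array([-1.68838372,  1.56893826, -1.98620341]), 'ft_force': array([0.30806804, 0.37423781, 0.52553817]), 'torque': array([-0.01758633,  0.02953524, -0.05151034]), 'opening': 0.08549540054450427}
```

View pics/scene0.png

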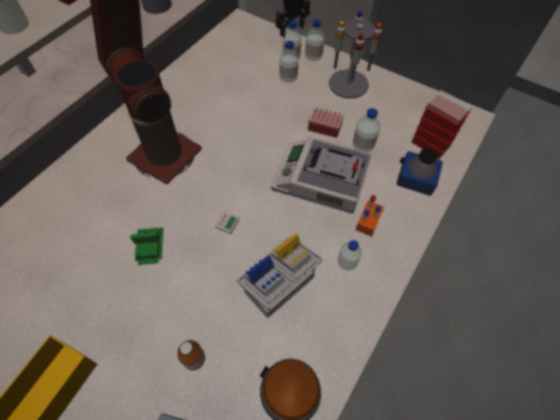

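View pics/side0.png

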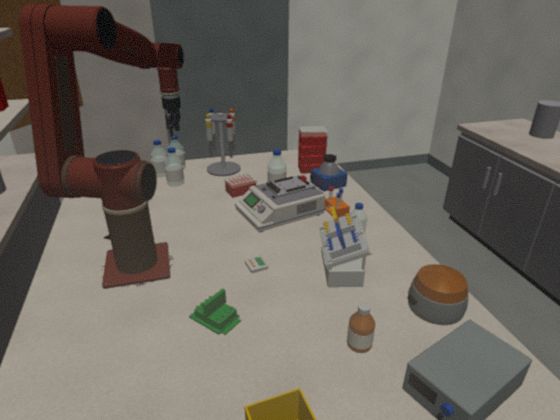

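The scene view shows the stand at about (280,272), with the blue handle at (262,270) and the yellow one at (288,247). The shaker is at about (325,172), and its red catch at (355,166). The side view agrees with this. Next I'll get coarse positions from depth.

```bash
cat > h.py <<'E'
import numpy as np,cv2
def load(n):
    z=np.load(n+".npz"); return z["p"],z["d"],z["K"],z["T"]
def pts(d,K,T):
    v,u=np.indices(d.shape); P=np.stack([(u-K[0,2])/K[0,0]*d,(v-K[1,2])/K[1,1]*d,d],-1)
    return P@T[:3,:3].T+T[:3,3]
def plane(uv,K,T,z):
    uv=np.atleast_2d(uv).astype(float); r=np.c_[(uv[:,0]-K[0,2])/K[0,0],(uv[:,1]-K[1,2])/K[1,1],np.ones(len(uv))]@T[:3,:3].T
    return T[:3,3]+r*((z-T[2,3])/r[:,2])[:,None]
E
python3 - <<'E'
from h import *
p,d,K,T=load("scene");P=pts(d,K,T);h=cv2.cvtColor(p,cv2.COLOR_RGB2HSV)
for nm,lo,hi in [("blue",100,125),("yel",15,28),("red",-1,8)]:
    m=((h[...,0]>=max(lo,0))&(h[...,0]<=hi)&(h[...,1]>140)&(h[...,2]>60)).astype(np.uint8)
    n,L,S,C=cv2.connectedComponentsWithStats(m)
    for i in range(1,n):
        if S[i,4]>12 and 200<C[i][0]<480 and 80<C[i][1]<330:
            q=P[(L==i)&(d>0)]; print(nm,C[i].round(),S[i,4],np.median(q,0).round(3),q.min(0).round(3),q.max(0).round(3))
# box outlines
for nm,(u0,u1,v0,v1),zlo,zhi in [("stand",(225,335,225,320),.02,.12),("shaker",(265,380,130,215),.05,.112),("platform",(265,380,130,215),.112,.12)]:
    q=P[v0:v1,u0:u1].reshape(-1,3);q=q[(q[:,2]>zlo)&(q[:,2]<zhi)]
    r=cv2.minAreaRect((q[:,:2]*1000).astype(np.float32)); print(nm,len(q),np.round(r[0]),np.round(r[1]),r[2])
cv2.imwrite("pics/crop.png",cv2.resize(p[120:320,210:400,::-1],None,fx=3,fy=3,interpolation=cv2.INTER_CUBIC))
E
```

```text
blue [372. 113.] 50 [0.606 0.453 0.174] [0.592 0.437 0.168] [0.619 0.47  0.179]
blue [419. 172.] 324 [0.838 0.381 0.068] [0.775 0.349 0.056] [0.908 0.48  0.075]
blue [353. 245.] 47 [ 0.787 -0.012  0.124] [ 0.777 -0.025  0.118] [ 0.798 -0.001  0.13 ]
blue [259. 268.] 239 [ 0.613 -0.245  0.179] [ 0.592 -0.283  0.152] [ 0.628 -0.206  0.19 ]
yel [287. 247.] 323 [ 0.64  -0.145  0.172] [ 0.602 -0.183  0.095] [ 0.659 -0.102  0.189]
red [435. 131.] 1055 [0.815 0.559 0.112] [0.756 0.543 0.009] [0.886 0.601 0.206]
red [323. 129.] 178 [0.449 0.415 0.029] [0.396 0.398 0.007] [0.503 0.433 0.052]
red [355. 166.] 26 [0.659 0.243 0.136] [0.649 0.232 0.116] [0.666 0.275 0.142]
red [372. 198.] 17 [0.759 0.186 0.101] [0.753 0.179 0.094] [0.765 0.193 0.106]
red [368. 211.] 16 [0.769 0.166 0.049] [0.748 0.124 0.045] [0.776 0.178 0.106]
red [367. 231.] 13 [0.793 0.112 0.023] [0.788 0.109 0.011] [0.799 0.114 0.047]
stand 876 [ 642. -195.] [217. 127.] 75.08368682861328
shaker 3644 [572. 235.] [343. 380.] 25.974010467529297
platform 908 [586. 300.] [162. 270.] 9.39902114868164
```

View pics/crop.png

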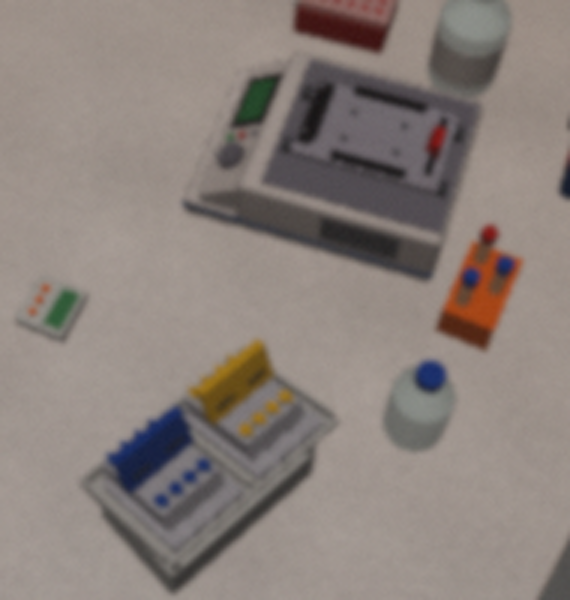

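The crop shows the shaker's lip near (315,110) and its red catch at (437,140), so its x axis points away from the robot. Blue is in the near bay, at about (0.61,-0.245). The stand's yaw is about -15°. I'll take close wrist views of both.

```bash
cat >> h.py <<'E'
from scipy.spatial.transform import Rotation as Ro
def eul(R): return Ro.from_matrix(R).as_euler('xyz')
def down(yaw):  # tool x down, tool y along (cos yaw, sin yaw)
    x=np.array([0,0,-1.]);y=np.array([np.cos(yaw),np.sin(yaw),0]);return np.c_[x,y,np.cross(x,y)]
E
python3 - <<'E'
from h import *
from plant import *
def TT():
    o=observe();T=np.eye(4);T[:3,:3]=Ro.from_euler('xyz',o["tcp_rot"]).as_matrix();T[:3,3]=o["eef_pos"];return T
C=np.linalg.inv(TT())@get_calibration("wrist")["world_from_camera"];print("cam in tool\n",C.round(3)); np.save("cam.npy",C)
p,d,K,T=load("scene")
print("lip/catch",plane([[315,157],[355.7,166.7]],K,T,.125).round(3), TT()[:3,:3].round(2).tolist())
for nm,tgt,yaws in [("wsh",(.575,.255,.12),(0,np.pi)),("wst",(.63,-.2,.13),(-.26,np.pi-.26))]:
    best=None
    for y in yaws:
      for hh in (.34,.30,.26):
        R=down(y); cz=R@C[:3,2]; 
        pos=np.array(tgt)-cz*hh/abs(cz[2])-R@C[:3,3]   # camera axis through target
        q=inverse_kinematics(pos,eul(R))
        print(nm,round(y,2),hh,pos.round(3),None if q is None else np.round(q,2))
        if q is not None and best is None: best=(pos,R)
    if best is None: continue
    movep(best[0],eul(best[1])); hold(.3)
    c=get_calibration("wrist"); p,d=get_image("wrist")
    np.savez(nm+".npz",p=p,d=d,K=c["intrinsics"],T=c["world_from_camera"]); cv2.imwrite(f"pics/{nm}.png",p[:,:,::-1])
    print(observe()["time_s"])
E
```

```text
cam in tool
 [[-0.001 -0.277  0.961 -0.143]
 [ 1.    -0.001  0.    -0.001]
 [ 0.001  0.961  0.277 -0.07 ]
 [ 0.     0.     0.     1.   ]]
lip/catch [[0.525 0.21  0.125]
 [0.659 0.25  0.125]] [[-0.0, 0.29, 0.96], [-0.0, 0.96, -0.29], [-1.0, -0.0, -0.0]]
wsh 0 0.34 [0.575 0.283 0.317] [ 0.33  0.22  1.37 -0.    1.55  0.33]
wsh 0 0.3 [0.575 0.272 0.277] [ 0.32  0.22  1.44 -0.    1.48  0.32]
wsh 0 0.26 [0.575 0.26  0.237] [ 0.3   0.23  1.5  -0.    1.41  0.3 ]
wsh 3.14 0.34 [0.575 0.227 0.317] None
wsh 3.14 0.3 [0.575 0.238 0.277] None
wsh 3.14 0.26 [0.575 0.25  0.237] None
2.3
wst -0.26 0.34 [ 0.638 -0.173  0.327] [-0.38  0.26  1.3  -0.    1.58 -0.12]
wst -0.26 0.3 [ 0.635 -0.184  0.287] [-0.4   0.28  1.36 -0.    1.51 -0.14]
wst -0.26 0.26 [ 0.632 -0.195  0.247] [-0.42  0.3   1.41 -0.    1.44 -0.16]
wst 2.88 0.34 [ 0.622 -0.227  0.327] None
wst 2.88 0.3 [ 0.625 -0.216  0.287] None
wst 2.88 0.26 [ 0.628 -0.205  0.247] None
4.3333<sys>:0: UserWarning: Gimbal lock detected. Setting third angle to zero since it is not possible to uniquely determine all angles.
```

View pics/wsh.png

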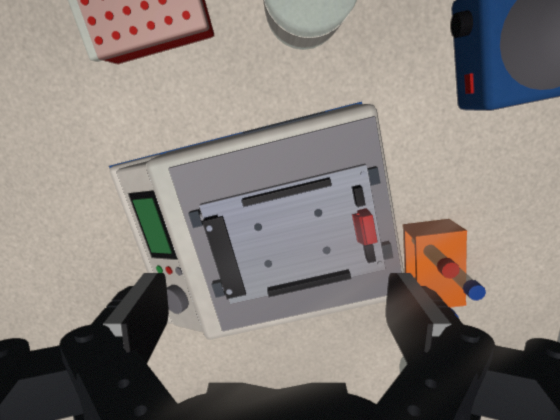

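View pics/wst.png

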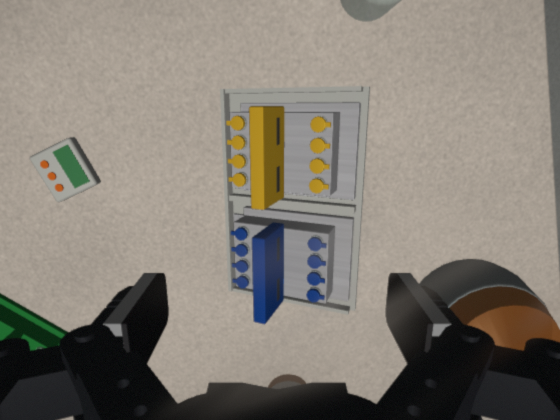

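The shaker view shows the lip's dark bar at (225,257), the guides at (287,192) and (310,283), the catch at (365,227), the end stops at (375,175) and (387,250), and a dark slot under the catch. The stand view shows the blue handle at (268,272) with its caps in columns at u≈241 and 315, and the yellow handle at (267,157). Now I'll extract the numbers.

Run:
```python
from h import *
p,d,K,T=load("wsh");h=cv2.cvtColor(p,cv2.COLOR_RGB2HSV)
m=(h[...,2]<55).astype(np.uint8);m[:160]=0;m[305:]=0;m[:,:185]=0;m[:,400:]=0
n,L,S,C=cv2.connectedComponentsWithStats(m);P=pts(d,K,T)
for i in range(1,n):
    if S[i,4]>40:
        uv=np.argwhere(L==i)[:,::-1]; zz=P[L==i][:,2]
        z=np.median(zz[zz>0]); W=plane(uv,K,T,.125)[:,:2]*1000
        r=cv2.minAreaRect(W.astype(np.float32)); print("dark",C[i].round(),S[i,4],"z",z.round(4),np.percentile(zz,[5,95]).round(3),np.round(r[0],1),np.round(r[1],1),round(r[2],2))
m=(((h[...,0]<8)|(h[...,0]>172))&(h[...,1]>130)).astype(np.uint8);m[:, :340]=0;m[:,400:]=0;m[:200]=0;m[250:]=0
q=P[m>0];print("red",q.mean(0).round(4),q.min(0).round(3),q.max(0).round(3))
for uv in [(260,245),(300,235),(290,270),(340,200)]: print("plat z",P[uv[1],uv[0]].round(4))
p,d,K,T=load("wst");h=cv2.cvtColor(p,cv2.COLOR_RGB2HSV);P=pts(d,K,T)
for nm,lo,hi in [("blue",105,128),("yel",15,28)]:
    m=((h[...,0]>=lo)&(h[...,0]<=hi)&(h[...,1]>130)&(h[...,2]>50)&(d>0)).astype(np.uint8);m[:,:215]=0;m[:,350:]=0;m[:95]=0;m[325:]=0
    n,L,S,C=cv2.connectedComponentsWithStats(m)
    psi=-.26
    for it in range(3):
        x=np.array([np.cos(psi)*np.cos(.384),np.sin(psi)*np.cos(.384),np.sin(.384)]);y=np.array([-np.sin(psi),np.cos(psi),0]);z=np.cross(x,y);A=np.c_[x,y,z]
        big=1+np.argmax(S[1:,4]); q=P[L==big]@A
        zt=np.percentile(q[:,2],97); t=q[q[:,2]>zt-.004]
        f=np.polyfit(t[:,1],t[:,0],1); r=cv2.minAreaRect((t[:,:2]*1000).astype(np.float32)); 
        print(nm,"handle top",len(t),"zt",zt.round(4),"rect",np.round(r[0],1),np.round(r[1],1),round(r[2],1),"slope",f[0].round(3),"psi",psi)
        psi-=f[0]
    caps=[]
    for i in range(1,n):
        if i!=big and S[i,4]>20:
            c=P[L==i]@A; tz=np.percentile(c[:,2],80); c=c[c[:,2]>tz-.003]; caps.append(c.mean(0)); print("  cap",C[i].round(),S[i,4],(caps[-1]*1000).round(1),tz.round(4))
```

```text
dark [297. 188.] 415 z 0.1249 [0.12  0.126] [584.1 277.7] [81.7  6.6] 13.76
dark [358. 195.] 168 z 0.1281 [0.123 0.129] [651.1 273.8] [ 8.1 18.8] 14.54
dark [217. 236.] 674 z 0.1291 [0.127 0.13 ] [519.6 231.1] [20.4 46.8] 17.15
dark [308. 283.] 694 z 0.1248 [0.119 0.126] [606.8 184.2] [82.5  9.2] 13.87
dark [394. 286.] 260 z 0.337 [0.332 0.343] [692.2 181. ] [11.  27.3] 4.77
dark [232. 288.] 231 z 0.1291 [0.105 0.13 ] [527.4 179.6] [27.6 22.4] 15.42
red [0.6573 0.2472 0.1422] [0.575 0.23  0.127] [0.667 0.354 0.46 ]
plat z [0.5588 0.2204 0.1152]
plat z [0.5984 0.2313 0.116 ]
plat z [0.5889 0.1938 0.1163]
plat z [0.6359 0.2671 0.117 ]
blue handle top 1041 zt -0.0698 rect [668.2 -75.6] [78.9 11.4] 89.6 slope -0.001 psi -0.26
blue handle top 1042 zt -0.0697 rect [668.1 -76.5] [78.9 11.4] 89.5 slope -0.0 psi -0.25854348153638484
blue handle top 1042 zt -0.0697 rect [668.1 -76.7] [78.9 11.4] 89.5 slope -0.0 psi -0.2582898185355051
  cap [240. 233.] 123 [ 630.2  -51.1 -109.9] -0.1092
  cap [240. 250.] 108 [ 630.2  -68.  -109.7] -0.1091
  cap [315. 263.] 93 [ 705.9  -69.3 -109.7] -0.1091
  c
[... 215 characters left out ...]
dle top 1477 zt -0.0697 rect [667.6  27.9] [12.1 79.2] 0.1 slope 0.0 psi -0.26
yel handle top 1477 zt -0.0697 rect [667.6  28. ] [12.1 79.2] 0.1 slope 0.0 psi -0.2602296768521737
yel handle top 1477 zt -0.0697 rect [667.6  28. ] [12.1 79.2] 0.1 slope 0.0 psi -0.2602513289583976
  cap [236. 123.] 176 [ 629.9   53.5 -109.6] -0.1089
  cap [319. 124.] 208 [ 705.6   53.6 -109.6] -0.1089
  cap [237. 142.] 167 [ 629.6   36.4 -109.8] -0.1093
  cap [318. 145.] 196 [ 705.4   36.7 -109.6] -0.109
  cap [237. 161.] 159 [ 630.    19.7 -109.8] -0.1092
  cap [318. 166.] 190 [ 705.5   19.8 -109.8] -0.1091
  cap [238. 179.] 154 [ 630.     2.8 -109.9] -0.1093
  cap [317. 186.] 182 [ 705.6    2.9 -109.6] -0.109
```

The measurements agree with each other. The handle top is 79×11.4 mm and tilted 22°, the cap and handle planes both put the underside at the same height, and the carriers are 104.6 mm apart. The platform reads z=0.116, the lip 0.129 and the guides 0.125. Next I'll refine the platform frame, check that every waypoint is reachable, then grasp and lift.

```bash
cat >> h.py <<'E'
def frame(psi,tilt):
    x=np.array([np.cos(psi)*np.cos(tilt),np.sin(psi)*np.cos(tilt),np.sin(tilt)]);y=np.array([-np.sin(psi),np.cos(psi),0]);return np.c_[x,y,np.cross(x,y)]
def tool(A): return np.c_[-A[:,2],A[:,0],-A[:,1]]
A0=frame(-.2588,np.deg2rad(22)); O0=A0@np.array([.6681,-.0766,-.150])
G=np.array([0,0,.043])          # TCP in carrier frame
YS=.240; S0=np.array([.5906,.2298,.116]); B=frame(YS,0)
def place(tip,tilt,g=G):   # tip in platform frame -> TCP pose
    A=frame(YS,tilt); o=S0+B@np.array(tip)-A@np.array([-.064,0,0]); return o+A@g, eul(tool(A))
E
cat > grasp.py <<'E'
from h import *
from plant import *
p,d,K,T=load("wsh");P=(pts(d,K,T)-S0)@B*1000;v=cv2.cvtColor(p,cv2.COLOR_RGB2HSV)[...,2]
def st(nm,k):
    q=P[k];print(nm,len(q),"x",np.percentile(q[:,0],[1,50,99]).round(1),"y",np.percentile(q[:,1],[1,50,99]).round(1),"z",np.percentile(q[:,2],[50]).round(1)); return q
base=(v<70)&(abs(P[...,1])<70)
q=st("lip",base&(P[...,2]>11.5)&(P[...,2]<15)&(P[...,0]<-40)); 
for a in (-30,-10,10,30):
    s=q[abs(q[:,1]-a)<5]; print("  lip edge y",a,np.percentile(s[:,0],98).round(1) if len(s)>5 else None)
gz=base&(P[...,2]>7.5)&(P[...,2]<10.5)&(abs(P[...,0])<60)
for s in (1,-1):
    q=st("guide",gz&(P[...,1]*s>40)&(P[...,1]*s<56)); print("  yaw err deg",np.rad2deg(np.polyfit(q[:,0],q[:,1],1)[0]).round(2))
st("endstops",(v<90)&(P[...,2]>10.5)&(P[...,2]<13.5)&(P[...,0]>50)&(P[...,0]<85)&(abs(P[...,1])<60))
tc,e0=O0+A0@G,eul(tool(A0)); up=A0[:,2]
print("O0",O0.round(3),"tcp",tc.round(3))
hi=np.array([.64,-.0,.31])
for nm,(a,b) in dict(app=(tc+.08*up,e0),g=(tc,e0),lift=(tc+.17*up,e0),mid=(hi,eul(tool(frame(0,.35)))),pre=place((-.045,0,.10),.314),tip=place((-.064,0,.001),.314),flat=place((-.065,0,0),0)).items():
    q=inverse_kinematics(a,b); print(nm,np.round(a,3),None if q is None else np.round(q,2))
E
python3 grasp.py
```

```text
lip 1526 x [-77.7 -67.5 -58.5] y [-42.4   0.5  39.6] z [13.2]
  lip edge y -30 -58.6
  lip edge y -10 -58.6
  lip edge y 10 -58.6
  lip edge y 30 -58.7
guide 549 x [-36.    5.4  45.5] y [44.3 47.3 50.2] z [9.2]
  yaw err deg 0.13
guide 520 x [-35.8   4.8  45.9] y [-53.3 -49.6 -46.3] z [9.1]
  yaw err deg 0.09
endstops 305 x [65.2 69.3 73.3] y [-38.5  18.8  36.3] z [12.2]
O0 [ 0.634 -0.247  0.111] tcp [ 0.618 -0.243  0.151]
app [ 0.589 -0.235  0.225] [-0.56 -0.03  1.86  0.14  0.95 -0.36]
g [ 0.618 -0.243  0.151] [-0.55  0.12  1.85  0.15  0.81 -0.37]
lift [ 0.556 -0.227  0.309] [-0.59 -0.17  1.83  0.13  1.12 -0.36]
mid [ 0.64 -0.    0.31] [-0.15 -0.05  1.71  0.06  1.14 -0.16]
pre [0.593 0.23  0.277] [ 0.25 -0.02  1.73 -0.    1.12  0.01]
tip [0.575 0.226 0.178] [ 0.25  0.02  1.88 -0.    0.93  0.01]
flat [0.59  0.23  0.159] [ 0.25  0.3   1.57 -0.    1.27  0.01]grasp.py:17: UserWarning: Gimbal lock detected. Setting third angle to zero since it is not possible to uniquely determine all angles.
  for nm,(a,b) in dict(app=(tc+.08*up,e0),g=(tc,e0),lift=(tc+.17*up,e0),mid=(hi,eul(tool(frame(0,.35)))),pre=place((-.045,0,.10),.314),tip=place((-.064,0,.001),.314),flat=place((-.065,0,0),0)).items():
```

The lip edge reads -58.5 mm and the guides are centred at y≈-1.2 mm, so I'll apply those small corrections. All waypoints are reachable. Now grasp and lift.

```bash
sed -i 's/^YS=.*/YS=.242; B=frame(YS,0); S0=np.array([.5906,.2298,.116])+B@np.array([-.0004,-.0012,0])/' h.py
cat >> h.py <<'E'
def tcp(o): return o["eef_pos"],Ro.from_euler('xyz',o["tcp_rot"]).as_matrix()
E
python3 - <<'E'
from h import *
from plant import *
tc,e0=O0+A0@G,eul(tool(A0)); up=A0[:,2]
gripper_to(.05,100)
movep(tc+.08*up,e0)
print("contact",move_l(tc,.08,max_force=8))
o=observe();print(o["time_s"],(np.array(o["eef_pos"])-tc).round(4),o["ft_force"].round(1))
gripper_to(.0,100); o=observe();print("open",o["opening"],o["ft_force"].round(1))
move_l(tc+.02*up,.05); print(observe()["ft_force"].round(1))
move_l(tc+.17*up,.15); hold(.2)
o=observe(); c=get_calibration("wrist");p,d=get_image("wrist")
print(o["time_s"],o["opening"],o["ft_force"].round(1))
np.savez("wh.npz",p=p,d=d,K=c["intrinsics"],T=c["world_from_camera"]); cv2.imwrite("pics/wh.png",p[:,:,::-1])
t,R=tcp(o);P=(pts(d,c["intrinsics"],c["world_from_camera"])-t)@R
Pc=np.stack([P[...,1],-P[...,2],-P[...,0]],-1)*1000   # carrier-like axes about TCP
h=cv2.cvtColor(p,cv2.COLOR_RGB2HSV);m=((h[...,0]>=105)&(h[...,0]<=128)&(h[...,1]>130)&(h[...,2]>50)&(d>0)&(d<.35)).astype(np.uint8)
n,L,S,C=cv2.connectedComponentsWithStats(m)
for i in range(1,n):
    if S[i,4]>40:
        q=Pc[L==i]; zt=np.percentile(q[:,2],80); q=q[q[:,2]>zt-3]; print(C[i].round(),S[i,4],q.mean(0).round(1),"zt",zt.round(1),"ext",q.min(0).round(1),q.max(0).round(1))
E
```

```text
contact False
6.575 [ 0.0003 -0.0002  0.0008] [-0.4  0.4  1. ]
open 0.01098977199722852 [-4.   1.8  6. ]
[-0.7 -0.1 -3.4]
8.9083 0.01082002139341248 [ 0.2 -0.3 -3.3]
[277. 285.] 7024 [ 0.5 10.1 35.9] zt 36.2 ext [ -5.4 -25.7  33.2] [ 6.4 39.7 75.9]
[186. 217.] 798 [-37.1  25.5  -3.4] zt -2.8 ext [-46.9  18.9  -5.8] [-29.9  31.7  -1.6]
[367. 215.] 536 [37.7 26.7 -3.3] zt -2.8 ext [31.4 21.9 -5.5] [47.4 31.5 -1.4]
[188. 255.] 747 [-37.2   8.7  -3.4] zt -2.9 ext [-46.9   1.8  -5.9] [-30.3  15.   -1.4]
[366. 257.] 549 [38.4  7.6 -3.3] zt -2.8 ext [31.5  2.  -5. ] [47.3 12.9 -1.1]
[191. 291.] 685 [-37.2  -8.2  -3.4] zt -2.9 ext [-46.8 -14.5  -5.8] [-30.3  -2.4  -1.6]
[363. 293.] 567 [38.4 -9.  -3.3] zt -2.8 ext [ 31.4 -14.8  -5. ] [47.7 -3.4 -1.5]
[195. 316.] 150 [-35.2 -18.5  -0.1] zt -2.9 ext [-39.8 -23.1  -5.9] [-22.6  11.9  49.8]
[357. 316.] 107 [ 36.6 -20.8  -3.7] zt -3.0 ext [ 33.  -22.7  -5.9] [ 40.1 -19.4  -2. ]
```

View pics/wh.png

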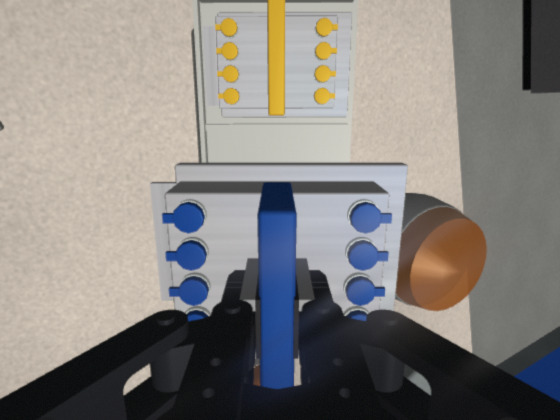

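The carrier is held square, with its caps at ±37 mm, level to within 0.2 mm, and y offset ≈0. The TCP sits at carrier z=43.8 mm. Now I'll carry it over to the lip and tuck the tongue under, stopping on force.

```bash
sed -i 's/^G=.*/G=np.array([0,0,.0438])/' h.py
cat >> h.py <<'E'
def tipnow(o,g=G):   # actual tip in platform frame (mm) and tilt (deg)
    t,R=tcp(o); A=np.c_[R[:,1],-R[:,2],-R[:,0]]
    return ((t+A@(np.array([-.064,0,0])-g)-S0)@B*1000).round(2), np.rad2deg(np.arcsin(A[2,0])).round(2)
E
python3 - <<'E'
from h import *
from plant import *
TH=.314
movep([.60,-.0,.32],eul(tool(frame(0,.35))))
def go(tip,th,feed,mf=None):
    a,e=place(tip,th); r=move_l(a,feed,rotation=e,max_force=mf); o=observe()
    print(tip,"hit",r,"tip",tipnow(o),"F",(B.T@o["ft_force"]).round(1),"t",round(o["time_s"],2)); return o
a,e=place((-.048,0,.08),TH); movep(a,e)
go((-.048,0,.015),TH,.12); hold(.2)
go((-.048,0,.0015),TH,.03,5)
go((-.0675,0,.0015),TH,.02,5)
hold(.2);o=observe();print(tipnow(o),(B.T@o["ft_force"]).round(1))
c=get_calibration("side");p,d=get_image("side");p2,_=get_image("scene")
cv2.imwrite("pics/tuck.png",np.vstack([cv2.resize(p[165:225,225:345,::-1],None,fx=5,fy=5,interpolation=2),cv2.resize(p2[130:190,265:385,::-1],None,fx=5,fy=5,interpolation=2)]))
E
```

```text
(-0.048, 0, 0.015) hit False tip (array([-47.25,  -0.46,  15.89]), np.float64(18.07)) F [ 0.  -0.2 -2.5] t 11.5
(-0.048, 0, 0.0015) hit False tip (array([-4.817e+01,  1.000e-02,  1.240e+00]), np.float64(17.96)) F [-0.1 -0.5 -3.2] t 12.3
(-0.0675, 0, 0.0015) hit True tip (array([-6.434e+01,  1.000e-02,  1.530e+00]), np.float64(18.17)) F [ 4.6 -0.1 -0. ] t 13.12
(array([-6.442e+01, -3.000e-02,  1.160e+00]), np.float64(18.13)) [ 5.  -0.3  0.2]
```

View pics/tuck.png

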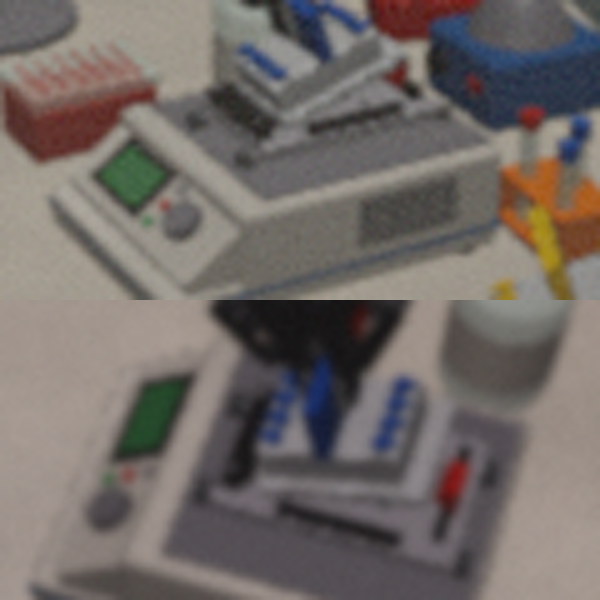

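The tongue is about 6 mm under the lip and against the stop, with 5 N in x, 18° tilt and the back end raised. Both views agree. Now I'll swing the back end down about the tongue tip, keeping it near the stop.

Run:
```python
from h import *
from plant import *
for deg,mf in [(13,10),(9,10),(6,12),(4,15)]:
    th=np.deg2rad(deg); a,e=place((-.0653+.004*np.sin(th),0,.0010),th)
    r=move_l(a,.02,rotation=e,max_force=mf); o=observe()
    print(deg,"hit",r,tipnow(o),(B.T@o["ft_force"]).round(1),round(o["time_s"],2))
    if r: break
```

```text
13 hit False (array([-64.49,  -0.14,   0.53]), np.float64(13.0)) [ 2.6 -0.2 -2.6] 13.95
9 hit False (array([-6.474e+01,  2.000e-02,  6.800e-01]), np.float64(9.03)) [ 2.3 -0.3 -4.3] 14.36
6 hit False (array([-6.483e+01,  5.000e-02,  1.180e+00]), np.float64(6.05)) [ 1.6 -0.9 -1.4] 14.71
4 hit False (array([-64.39,   0.2 ,   2.54]), np.float64(4.12)) [-3.5 -0.4  5.8] 14.99
```

Run:
```python
from h import *
from plant import *
for deg,z,mf in [(2.5,.0008,25),(1.2,.0004,25),(0,.0,25),(0,-.002,22),(0,-.004,20)]:
    th=np.deg2rad(deg); a,e=place((-.0653+.004*np.sin(th),0,z),th)
    r=move_l(a,.01,rotation=e,max_force=mf); hold(.15); o=observe()
    f=(B.T@o["ft_force"]); print(deg,z,"hit",r,tipnow(o),f.round(1),round(o["time_s"],2))
    if f[2]>32: break
p2,_=get_image("scene");p,_=get_image("side")
cv2.imwrite("pics/press.png",np.vstack([cv2.resize(p[165:225,225:345,::-1],None,fx=5,fy=5,interpolation=2),cv2.resize(p2[130:190,265:385,::-1],None,fx=5,fy=5,interpolation=2)]))
```

```text
2.5 0.0008 hit False (array([-62.65,   0.22,   4.68]), np.float64(2.92)) [-3.4  0.3 13.6] 15.51
1.2 0.0004 hit False (array([-65.02,   0.15,   0.49]), np.float64(1.26)) [0.2 0.7 2.7] 16.02
0 0.0 hit False (array([-65.07,   0.16,   0.58]), np.float64(-0.02)) [-0.3  1.   6. ] 16.51
0 -0.002 hit False (array([-65.  ,   0.18,   0.53]), np.float64(0.01)) [-6.9  1.  16.1] 17.01
0 -0.004 hit False (array([-64.95,   0.16,   0.46]), np.float64(0.03)) [-12.3   0.3  24.1] 17.51<stdin>:4: UserWarning: Gimbal lock detected. Setting third angle to zero since it is not possible to uniquely determine all angles.
```

The force peaked at 13.6 N and then dropped to 2.7 N at 1.3° tilt, which means the catch snapped over. The carrier now bottoms out level. I'll unload, release, retreat and check.

```bash
python3 - <<'E' 2>/dev/null
from h import *
from plant import *
a,e=place((-.0652,0,.0005),0); move_l(a,.01,rotation=e); hold(.2); o=observe();print("F",o["ft_force"].round(1))
gripper_to(.05); up=np.array([0,0,1.])
move_l(a+.06*up,.06); 
C=np.load("cam.npy");R=down(YS);tgt=S0+[0,0,.02];cz=R@C[:3,2]
movep(tgt-cz*.32/abs(cz[2])-R@C[:3,3],eul(R)); hold(.3)
c=get_calibration("wrist");p,d=get_image("wrist");o=observe();print(o["time_s"],o["ft_force"].round(1),o["opening"])
K,T=c["intrinsics"],c["world_from_camera"];cv2.imwrite("pics/end.png",p[:,:,::-1])
P=(pts(d,K,T)-S0)@B*1000;h=cv2.cvtColor(p,cv2.COLOR_RGB2HSV)
m=((h[...,0]>=105)&(h[...,0]<=128)&(h[...,1]>130)&(h[...,2]>50)&(abs(P[...,0])<60)&(abs(P[...,1])<50)).astype(np.uint8)
n,L,S,Cc=cv2.connectedComponentsWithStats(m)
for i in range(1,n):
    if S[i,4]>40:
        q=P[L==i];zt=np.percentile(q[:,2],80);q=q[q[:,2]>zt-3];print(Cc[i].round(),S[i,4],q.mean(0).round(1),"zt",zt.round(1))
def red(P,h):
    m=((h[...,0]<8)|(h[...,0]>172))&(h[...,1]>130)&(P[...,0]>50)&(P[...,0]<85)&(abs(P[...,1])<25)&(P[...,2]>15)&(P[...,2]<27)
    q=P[m];t=q[q[:,2]>np.percentile(q[:,2],90)-2];print("red all x",np.percentile(q[:,0],[2,50,98]).round(1),"top x",np.percentile(t[:,0],[2,50,98]).round(1),"z",q[:,2].max().round(1))
red(P,h)
p0,d0,K0,T0=load("wsh");red((pts(d0,K0,T0)-S0)@B*1000,cv2.cvtColor(p0,cv2.COLOR_RGB2HSV))
E
```

```text
F [-0.2  2.   5.2]
20.8333 [ 1.1  0.2 -0.5] 0.04976383743794569
[276. 227.] 1576 [-0.9  2.4 80.3] zt 80.8
[231. 190.] 174 [-38.3  25.5  41.2] zt 41.8
[322. 190.] 180 [36.9 25.5 41.2] zt 41.9
[231. 210.] 170 [-38.3   8.5  41.2] zt 41.8
[321. 210.] 171 [36.7  8.5 41.2] zt 41.8
[232. 229.] 161 [-38.3  -8.4  41.2] zt 41.7
[321. 229.] 145 [36.8 -8.2 41.3] zt 41.8
[232. 248.] 164 [-38.7 -25.2  41.2] zt 41.6
red all x [61.5 68.4 75.6] top x [64.3 70.6 75.7] z 26.3
red all x [63.9 70.  75.6] top x [64.6 70.8 75.6] z 26.1
```

View pics/end.png

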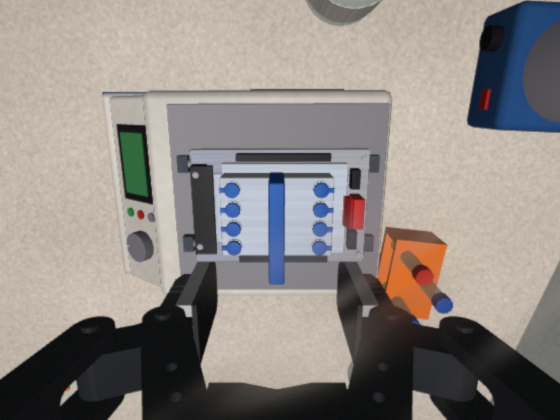

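The final view shows the carrier at (276,215), lying square between the guides with its tongue end at the lip, and the red catch (353,212) forward over the flange. Handing in.

```bash
python3 -c "from plant import *; job_done()"
```

```text
the job is handed in; nothing more can be done
```

The blue carrier is loaded and latched flat on the shaker platform, and I handed the job in at about 21 s of the 51 s allowed. I lifted it off the stand by its handle and tucked the tongue under the lip at 18°. I then drew it against the stop with about 5 N and swung the back end down. The catch gave way at about 14 N, and I then pressed to about 24 N and released.

**Last checks:**
- **Level:** the caps on both rows read the same height to within 0.3 mm. That height is 0.8 mm above nominal, within camera error.
- **Position:** the carrier is within about 1 mm of the platform's own middle and in line with it. I did not compare it with the mid-stroke seat separately.
- **Catch:** it stands within about 0.2 mm of its position before loading.
- **Robot:** the gripper is clear and touching nothing.
- **Not re-checked:** I did not measure the yellow carrier again after the lift, where it still sat in its bay. I did not re-measure the other bench items at the end; no unexpected contact forces showed up.

Nothing failed. The only oddity came while pushing past the catch: the held carrier yielded by about 4 mm in height and 2.5 mm in x, then went back against the stop.

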